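# Hold a thickness gauge square on the marked spot of a lacquer panel

### The arm

A 7-joint arm with a two-finger parallel gripper is mounted at the origin on the work surface. World frame = base frame: x ahead of the robot, y to its left, z up, the work surface at z = 0. Lengths are in m, angles in rad, forces in N, time in s.
With the tool pointing down it reaches from about 0.4 to 0.85 m from the base axis. Payload 10.4 kg.
Tool frame: the origin (TCP) lies midway between the tips of the shut fingers; the grasp point (between the pads) lies 19 mm behind it; x points along the fingers, y is the direction in which the jaws open and shut, and the axes are right-handed (so a half turn about x gives the same grasp; the last joint's range is limited). The gripper opens to 87 mm and grips with 3 to 60 N. Pads are 19 mm wide; open, the fingers measure 117 mm over their backs; the gripper's body (75 mm by 190 mm) begins 51 mm behind the grasp point.
Start: joints at [-1.155, 0.332, -0.065, 1.46, 0.022, 1.35, -0.088], TCP at [0.266, 0.566, 0.223] pointing down, gripper open.
Joint ranges: [-2.6, 2.6], [-0.5, 2.12], [-1.47, 1.34], [0.16, 2.42], [-1.27, 4.41], [0.06, 2.06], [-2.6, 2.6]. Speed limits (rad/s): [2.22, 2.22, 2.79, 2.79, 3.14, 3.14, 3.14].

### API

Orientations are given as a unit quaternion [x, y, z, w].
In Python, from bench import * gives the robot as it stands.
- The arm moves only by the shell command python3 -m inch 'ROWS' [FORCE]. ROWS is JSON, a list that holds one entry, the list of rows, each a list of 7 numbers: the shift along the world's x, y, z each as a share of 120 mm, from -1 to 1, then the turn, a rotation vector about the world's x, y, z each as a share of 2 pi rad, from -1 to 1, then the closure, from 0 (fully open) to 1 (shut). A call has 1 to 10 rows; each row is the pose to reach, as a shift and turn from the pose commanded when the call began, turning the shorter way round; what a row does not reach only later rows make up. A row lasts 1/10 s, in which the tool goes at most 50 mm and 8.59 degrees, less where a joint would pass 70% of its speed; a pose out of reach is approached as far as the arm can. A call with a number of a shift or a turn outside -1 to 1 is refused whole. A call with a gripper value outside its range is refused whole. The fingers move at their own pace and stop on an object; FORCE is the grip in N (left out, the last holds). Time passes only in rows, so rows that repeat a pose let the fingers close. It gives the time, the measured TCP pose, the force and the opening at its end, in the units of the state.
- read_state(): the state, without advancing time (a new reading comes with each control period).
- camera(name): name is "scene" or "top" or "wrist"; returns the picture (384x512x3 uint8, red, green, blue); there is no depth.
- get_calibration(name): a dict with "fx", "fy", "cx", "cy" (pixels), "xyz" and "attitude" of the camera in the world. Camera axes: x right, y up, looking along -z (the intrinsics and any distortion apply to the point x, -y, -z); pixel columns grow to the right and rows downward; lengths in m; the calibration is good to about 2 mm. A picture is of the moment at which its call begins: read the wrist's pose just before it. get_calibration takes no time and is no camera call; for the wrist camera it gives the pose at the moment of the call.
- close_job(): hands the job in, once; it reports no verdict.
The state is a dict: "time": time; "joint_positions": joint angles; "joint_vel": joint speeds; "joint_torque": joint torques, N m; "ee_pos": TCP position; "eef_rot": TCP orientation; "ft_force": force on the tool from outside, world axes, zero at the start; "torque": the same for the moment, N m; "width": finger opening in m.
Only numpy, scipy, OpenCV 4.12 (cv2) and the standard library are available. Lean on these libraries where they do the work, as an engineer would, in place of code of your own. Each camera call takes 0.05 s, during which the arm holds its last target.

### The job

Clear the steel weight off the red lacquer panel and set it down gently, upright, well onto the cork pad; then lift the thickness gauge from its stand and hold its brass tip on the yellow spot that the weight was covering, square to the sloping panel, pressing lightly so that the sprung tip is about half-way in. Finish while still holding the gauge there; leave the gourd vase, jar and dish where they stand and never press the gauge hard.

Things in the scene. Friction and masses are not known exactly. Their poses are not given: they have to be found in the camera images.
- rest: Fixed carving rest: a red lacquer panel 120 x 150 mm (x, y) on a wooden board 150 x 180 mm, sloping 0.25 rad (14 degrees) down towards the robot side. Origin: centre of the panel's flat upper face, about 50 mm above the table; z is the outward normal of the face, x points up the slope, y across it. Position and yaw vary. The board's top is 10 mm under the panel face; its high rear edge is about 60 mm above the table.
- spot: Flat yellow dot, 14 mm across, on the panel's face, at first hidden under the weight. Origin: its centre on the face; z is the outward normal of the panel.
- weight: Loose steel hold-down weight, 0.2 to 0.4 kg, standing on the panel over the spot (its centre up to 17 mm off the spot's). Round foot 50 mm across and 16 mm high, then a round black knob 22 mm across and 34 mm high (total height 50 mm). Origin: centre of the underside; z runs up through the knob. It stays by friction, tilted with the panel.
- pad: Fixed cork pad, 120 x 120 x 5 mm, flat on the table at one side of the rest (left or right varies, the gauge stand is at the other). Origin: centre of the underside; its top is 5 mm above the origin.
- stand: Fixed grey block, 70 x 70 mm and 52 mm high, with an upright square well of 29 x 29 mm through its middle. Origin: centre of the underside, z up, x and y along its sides.
- gauge: Loose thickness gauge, 130 g, standing upright in the stand, its sides parallel to the stand's. Square white collar 38 x 38 x 6 mm that rests on the stand; above it a blue square grip, 24 x 24 mm, from 6 to 62 mm above the origin; below it a grey square neck, 24 x 24 mm and 30 mm long, inside the well. Origin: on the axis at the collar's underside; z runs along the axis away from the tip, x and y along the sides of the grip.
- tip (a point): End of the gauge's sprung brass tip (8 mm across), on the gauge's axis 44 mm below the gauge's origin when the tip is out; it stands 14 mm out of the neck.
- plunger (a joint): How far the gauge's sprung tip is pressed in: 0 = out, 0.012 m = fully in. It pushes back with 1 N at the start and 0.5 N more per mm (4 N at half-way, 6 mm).
- gourd: Loose red gourd-shaped vase, 72 mm across, 122 mm high, beyond the rest; not to be moved. Origin: centre of the underside.
- jar: Loose closed amber jar, 60 mm across, 70 mm high, beyond the rest; not to be moved. Origin: centre of the underside.
- dish: Loose flat white dish, 68 mm across, 12 mm high, beyond the rest; not to be moved. Origin: centre of the underside.

How it is judged:
By the outcome, as a careful person would: the job done as asked, in the order asked, and still so for the second after the job is handed in, while the arm keeps its last pose, push and grip.
It also fails if it takes over 56 s, if anything falls off the work surface, if the arm or the gripper's body presses on something with over 40 N, if the wrist force passes 120 N, or if a joint passes its speed limit or range.

## Working session

There is one attempt and no reset: what is moved stays moved. The work goes in short steps, Python scripts to look and compute and a shell command to move; the robot and the scene stay as the last step left them, time stands still between calls to the robot, and variables do not carry over. Pictures are saved under pics/ and viewed, and the job is handed in when it is done.

```bash
ls; mkdir -p pics
python3 - <<'E'
from bench import *
import cv2
print(read_state())
for n in ["scene","top","wrist"]:
    print(n,get_calibration(n))
    cv2.imwrite(f"pics/{n}0.png",cv2.cvtColor(camera(n),cv2.COLOR_RGB2BGR))
E
```

```text
pics
{'time': 0.0, 'joint_positions': array([-1.15458762,  0.33286366, -0.06467778,  1.4609427 ,  0.02160248,
        1.34992223, -0.08852322]), 'joint_vel': array([ 0.00208159,  0.00066639,  0.00060049, -0.00059979, -0.00054409,
        0.00089663, -0.00028713]), 'joint_torque': array([-1.37657753e-04, -6.23263907e+01,  2.43047741e-02, -3.89900029e+01,
       -6.13412261e-02,  3.98480811e-02,  1.68408696e-04]), 'ee_pos': array([0.2653891 , 0.56541907, 0.22175837]), 'eef_rot': array([ 0.15340601,  0.69023739, -0.15441072,  0.69006976]), 'ft_force': array([ 0.59960988, -0.64692535,  0.15719755]), 'torque': array([-0.02999982, -0.01638043, -0.01567546]), 'width': 0.08733368356804092}
scene {'fx': 420.8606486127699, 'fy': 420.8606486127699, 'cx': 259.0920271084235, 'cy': 192.1226509540892, 'xyz': array([1.21290182, 0.07973009, 0.97212241]), 'attitude': array([0.19080684, 0.21734322, 0.70624191, 0.64620201])}
top {'fx': 394.49095239940294, 'fy': 394.49095239940294, 'cx': 259.1979764537732, 'cy': 190.03478588195202, 'xyz': array([4.93727493e-01, 4.56218808e-04, 8.77547737e-01]), 'attitude': array([ 0.05949378, -0.06362126, -0.7010935 ,  0.70772928])}
wrist {'fx': 316.6015649009284, 'fy': 316.6015649009284, 'cx': 251.28059655078036, 'cy': 184.76445185060908, 'xyz': array([0.19081788, 0.60118795, 0.38463257]), 'attitude': array([-0.12882471, -0.08153243,  0.5307061 ,  0.83373119])}
```

View pics/scene0.png

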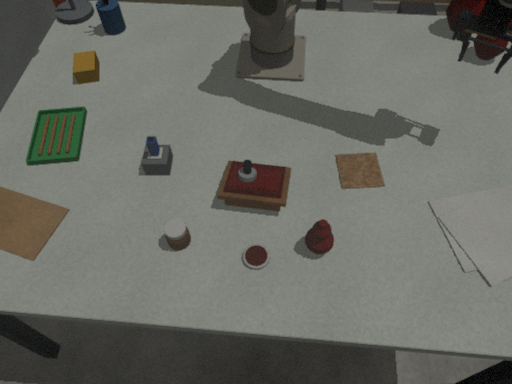

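View pics/top0.png

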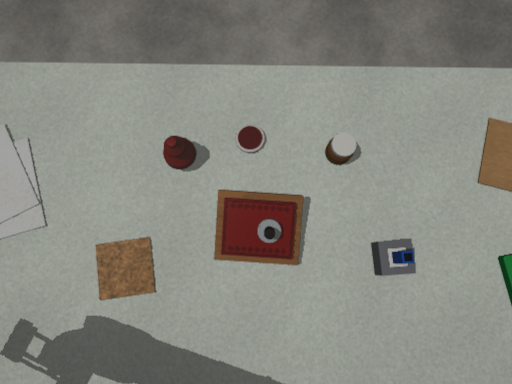

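View pics/wrist0.png

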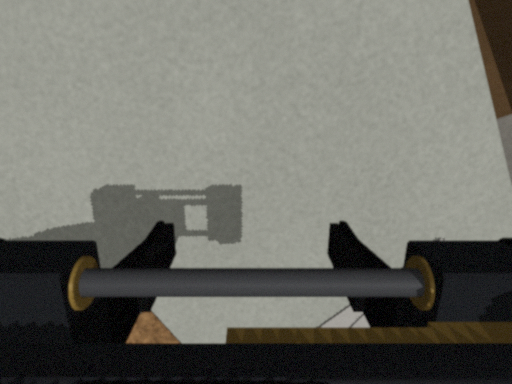

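The scene picture shows the weight's knob at (248,166) on the panel, the gauge in its stand at (157,153) and the pad at (360,170). In the top picture the panel is centred near (259,228), the weight is at (269,231), the stand at (397,257) and the pad at (126,268). The wrist camera sees only bare table. Next I'll measure.

```bash
cat > h.py <<'E'
import numpy as np, cv2
from scipy.spatial.transform import Rotation as R
from bench import *
def ray(cal,u,v):
    d=np.array([(u-cal['cx'])/cal['fx'],-(v-cal['cy'])/cal['fy'],-1.])
    return np.array(cal['xyz']),R.from_quat(cal['attitude']).apply(d)
def onz(cal,u,v,z):
    o,d=ray(cal,u,v); return o+d*(z-o[2])/d[2]
def proj(cal,p):
    q=R.from_quat(cal['attitude']).inv().apply(np.atleast_2d(p)-cal['xyz'])
    return np.c_[cal['cx']+cal['fx']*q[:,0]/-q[:,2],cal['cy']-cal['fy']*q[:,1]/-q[:,2]]
def tri(rays):
    A=np.zeros((3,3));b=np.zeros(3)
    for o,d in rays:
        d=d/np.linalg.norm(d);P=np.eye(3)-np.outer(d,d);A+=P;b+=P@o
    p=np.linalg.solve(A,b)
    return p,[np.linalg.norm(np.cross(p-o,d/np.linalg.norm(d))) for o,d in rays]
def snap(n,name,crop=None,s=1):
    im=camera(n);cv2.imwrite(f"pics/{name}.png",im[:,:,::-1])
    return im
E
python3 - <<'E'
import cv2,numpy as np
t=cv2.imread('pics/top0.png');s=cv2.imread('pics/scene0.png')
def c(im,x,y,w,h,k): return cv2.resize(im[y:y+h,x:x+w],None,fx=k,fy=k,interpolation=cv2.INTER_CUBIC)
cv2.imwrite('pics/c1.png',c(t,205,180,110,95,7)); cv2.imwrite('pics/c2.png',c(t,355,225,80,60,9))
cv2.imwrite('pics/c3.png',c(s,210,150,90,65,8)); cv2.imwrite('pics/c4.png',c(s,130,125,60,60,9))
E
```

```text
(no output)
```

View pics/c1.png

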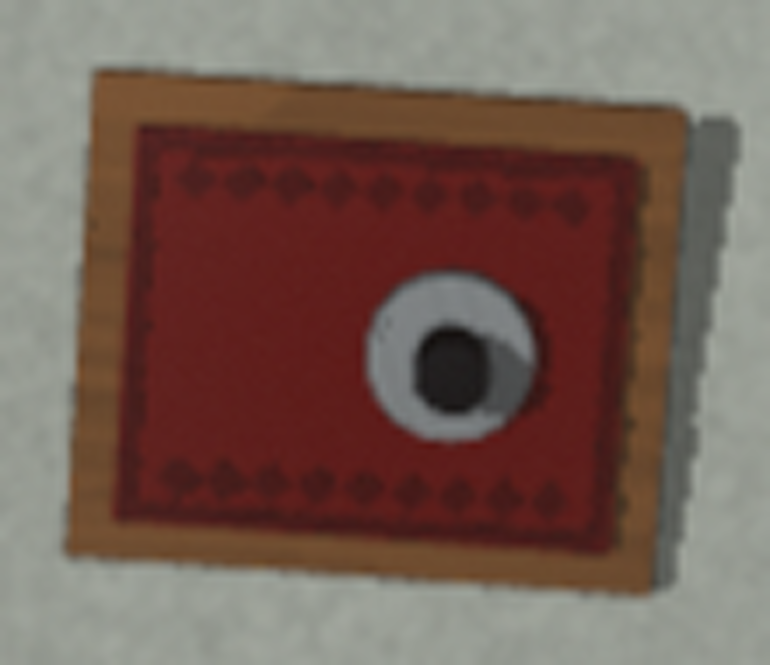

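View pics/c2.png

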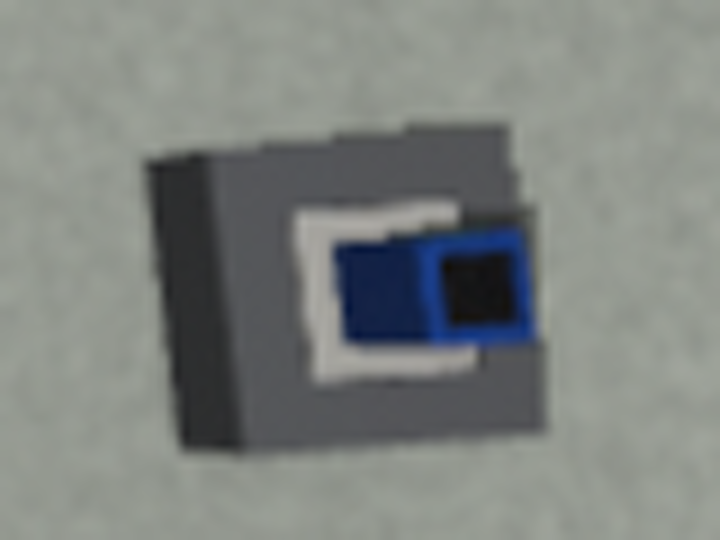

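View pics/c3.png

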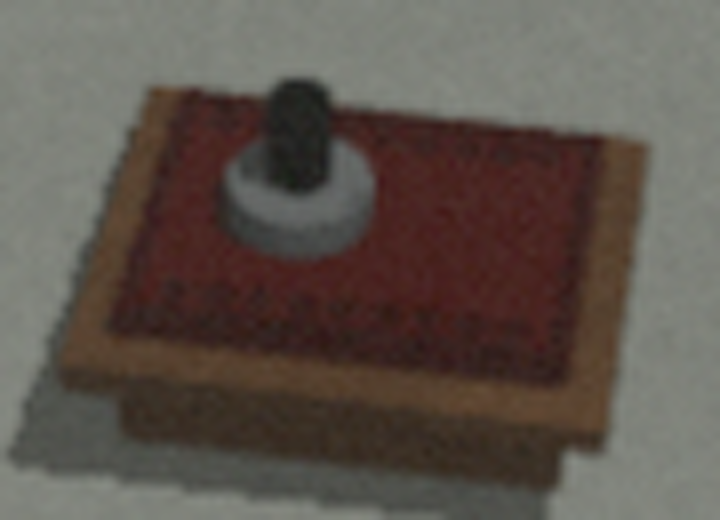

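View pics/c4.png

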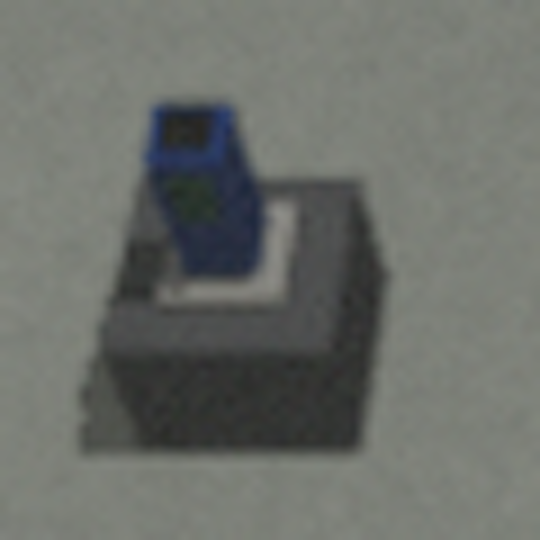

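Run:
```python
from h import *
c=get_calibration('top');s=get_calibration('scene')
def px(p,x0,y0,k): return (np.array(p,float)+.5)/k-.5+[x0,y0]
P=px([(138,125),(638,158),(608,552),(115,520)],205,180,7)
q=np.array([onz(c,*p,z) for p,z in zip(P,[.0648,.0648,.0352,.0352])])
print(q.round(4),q.mean(0)); 
S=px([(180,90),(605,135),(567,385),(110,332)],210,150,8) # scene: near robot-left..., 
idx=[2,3,0,1]
for i,j in enumerate([2,3,0,1]):
    print('tri',*tri([ray(c,*P[j]),ray(s,*S[i])]))
e=(q[0]+q[1]-q[2]-q[3])/2; f=(q[0]+q[3]-q[1]-q[2])/2
print('ex',np.linalg.norm(e),np.arctan2(e[1],e[0]),'ey',np.linalg.norm(f),np.arctan2(-f[0],f[1]))
T=px([(208,153),(508,125),(547,432),(240,450)],355,225,9)
q=np.array([onz(c,*p,.052) for p in T]);print('stand',q.round(4),q.mean(0));e=(q[0]+q[1]-q[2]-q[3])/2;f=(q[0]+q[3]-q[1]-q[2])/2
print(np.linalg.norm(e),np.arctan2(e[1],e[0]),np.linalg.norm(f),np.arctan2(-f[0],f[1]))
G=px([(420,240),(525,230),(536,345),(432,345)],355,225,9)
q=np.array([onz(c,*p,.114) for p in G]);print('grip',q.round(4),q.mean(0))
Gs=px([(158,105),(232,105),(228,165),(150,165)],130,125,9)
print('grip scene',np.mean([onz(s,*p,.114) for p in Gs],0))
W=px([(452,374),(453,357)],205,180,7)
for z in (.09,.095,.1): print('knob',onz(c,*W[0],z))
Ks=px([(299,95)],210,150,8)[0]; print('knobtri',tri([ray(c,*W[0]),ray(s,*Ks)]))
# pad
im=cv2.imread('pics/top0.png')[230:310,80:170]; hsv=cv2.cvtColor(im,cv2.COLOR_BGR2HSV)
m=((hsv[...,0]<20)&(hsv[...,1]>70)).astype(np.uint8);m=cv2.morphologyEx(m,cv2.MORPH_CLOSE,np.ones((5,5)))
k=max(cv2.findContours(m,0,2)[0],key=cv2.contourArea);r=cv2.minAreaRect(k);b=cv2.boxPoints(r)+[80,230]
q=np.array([onz(c,*p,.005) for p in b]);print('pad',r,q.round(3),q.mean(0))
for n,uv in (('gourd',(180,152)),('dish',(250,138)),('jar',(339,152))): print(n,onz(c,*uv,.02))
print(R.from_quat(read_state()['eef_rot']).as_matrix())
```

```text
[[ 0.6205  0.0689  0.0648]
 [ 0.6121 -0.0799  0.0648]
 [ 0.4966 -0.073   0.0352]
 [ 0.5048  0.0754  0.0352]] [ 0.55848789 -0.00212169  0.05      ]
tri [ 0.49662351 -0.07304787  0.03779081] [np.float64(0.00031716522028427346), np.float64(0.00031716522028428696)]
tri [0.50466372 0.07571636 0.03861322] [np.float64(0.0005749841341760938), np.float64(0.0005749841341760743)]
tri [0.62149479 0.0697368  0.05837073] [np.float64(0.0002520592181480981), np.float64(0.0002520592181480693)]
tri [ 0.61306913 -0.08041247  0.0576785 ] [np.float64(0.0002125674119270964), np.float64(0.00021256741192706514)]
ex 0.11951802077036941 -0.05818394303595431 ey 0.14886692906736074 -0.0559121662526555
stand [[ 0.5327 -0.2513  0.052 ]
 [ 0.5398 -0.3212  0.052 ]
 [ 0.4702 -0.3261  0.052 ]
 [ 0.4656 -0.2557  0.052 ]] [ 0.50208094 -0.28853762  0.052     ]
0.06855130131079919 0.06772612803310568 0.07041071619936455 0.0832140299983829
grip [[ 0.5118 -0.2768  0.114 ]
 [ 0.5141 -0.2994  0.114 ]
 [ 0.49   -0.3003  0.114 ]
 [ 0.4898 -0.2782  0.114 ]] [ 0.50144647 -0.28866159  0.114     ]
grip scene [ 0.50165036 -0.28713337  0.114     ]
knob [ 0.54586734 -0.0240907   0.09      ]
knob [ 0.54553631 -0.02393485  0.095     ]
knob [ 0.54520529 -0.02377901  0.1       ]
knobtri (array([ 0.54504489, -0.02374517,  0.1024942 ]), [np.float64(4.411978277383272e-05), np.float64(4.411978277384705e-05)])
pad ((44.45000457763672, 38.150001525878906), (55.295745849609375, 58.265594482421875), 81.8698959350586) [[0.522 0.361 0.005]
 [0.541 0.236 0.005]
 [0.424 0.213 0.005]
 [0.406 0.335 0.005]] [0.47345677 0.28629484 0.005     ]
gourd [0.72960083 0.17445385 0.02      ]
dish [0.76394754 0.01794119 0.02      ]
jar [ 0.73341362 -0.1825613   0.02      ]
[[-4.42812198e-04  4.24814401e-01  9.05280359e-01]
 [-1.01372190e-03  9.05279792e-01 -4.24814631e-01]
 [-9.99999388e-01 -1.10581562e-03  2.97747266e-05]]
```

```bash
cat >> h.py <<'E'
YAW=-0.057; C=np.array([.5585,-.0021,.050])
RM=(R.from_euler('z',YAW)*R.from_euler('y',-0.25)).as_matrix(); N=RM[:,2]
def onplane(cal,u,v,h=0):
    o,d=ray(cal,u,v); return o+d*(h-N@(o-C))/(N@d)
def delta(pos,Rt,st=None):
    """shift (units of 120mm) and turn (units 2pi) from measured pose"""
    st=st or read_state()
    r=(R.from_matrix(Rt)*R.from_quat(st['eef_rot']).inv()).as_rotvec()
    return ((np.array(pos)-st['ee_pos'])/.12).round(4),(r/2/np.pi).round(5)
def tool(down,yang):
    x=np.array(down)/np.linalg.norm(down); y=np.array([np.cos(yang),np.sin(yang),0]);y-=x*(x@y);y/=np.linalg.norm(y)
    return np.c_[x,y,np.cross(x,y)]
E
python3 - <<'E'
from h import *
c=get_calibration('top');s=get_calibration('scene')
print(N)
k=onplane(c,(452.5)/7-.5+205,(374.5)/7-.5+180,.05); k2=onplane(s,299.5/8-.5+210,95.5/8-.5+150,.05)
print(k,k2,'foot',k-.05*N, RM.T@(k-C))
f=onplane(c,(453.5)/7-.5+205,(357)/7-.5+180,.012);print('foot from disc',f-.012*N)
Rt=tool(-N,np.pi/2+YAW)
foot=k-.05*N
for h in(.1,.022): print(foot+h*N,delta(foot+h*N,Rt))
E
```

```text
[-0.24700216  0.01409439  0.96891242]
[ 0.54530092 -0.02382403  0.09855546] [ 0.54123321 -0.02438055  0.09752658] foot [ 0.55765103 -0.02452875  0.05010984] [ 0.00044396 -0.02244069  0.05      ]
foot from disc [ 0.55587538 -0.0254264   0.04967023]
[ 0.53295082 -0.02311932  0.14700108] (array([ 2.2296, -4.9053, -0.6245]), array([-0.00965, -0.03885,  0.06046]))
[ 0.55221699 -0.02421868  0.07142591] (array([ 2.3902, -4.9144, -1.2543]), array([-0.00965, -0.03885,  0.06046]))
```

```bash
python3 -m inch '[[[0.1,-0.25,0,0,0,0,0],[0.25,-0.6,0,-0.003,-0.012,0.02,0],[0.4,-0.9,0,-0.006,-0.025,0.04,0],[0.45,-1,0,-0.00965,-0.03885,0.0605,0]]]' | tail -3
python3 -m inch '[[[0.17,-0.38,0,0,0,0,0],[0.33,-0.75,0,0,0,0,0],[0.45,-1,0,0,0,0,0]]]' >/dev/null
python3 -m inch '[[[0.17,-0.38,0,0,0,0,0],[0.33,-0.75,0,0,0,0,0],[0.45,-1,0,0,0,0,0]]]'>/dev/null
python3 -m inch '[[[0.17,-0.38,0,0,0,0,0],[0.33,-0.75,0,0,0,0,0],[0.45,-1,0,0,0,0,0]]]'>/dev/null
python3 -m inch '[[[0.17,-0.38,0,0,0,0,0],[0.28,-0.7,-0.1,0,0,0,0],[0.38,-0.91,-0.3,0,0,0,0],[0.38,-0.91,-0.4,0,0,0,0],[0.38,-0.91,-0.4,0,0,0,0]]]'
python3 - <<'E'
from h import *
Rt=tool(-N,np.pi/2+YAW);foot=np.array([.5567,-.0249,.050])
im=snap('wrist','w1')
for h in(.08,.022): print(delta(foot+h*N,Rt))
print(read_state()['ft_force'])
E
```

```text
eef_rot: [0.019, 0.613, -0.025, 0.789]
ft_force: [-0.3, 1.0, 0.0]
width: 0.0874
time: 1.95
ee_pos: [0.5259, -0.0237, 0.1727]
eef_rot: [0.02, 0.616, -0.025, 0.787]
ft_force: [-0.7, 1.0, 0.6]
width: 0.0869
(array([ 0.0875, -0.008 , -0.387 ]), array([-0.00029, -0.00101,  0.00092]))
(array([ 0.2069, -0.0148, -0.8553]), array([-0.00029, -0.00101,  0.00092]))
[-0.42888917  0.34044629  0.63750218]
```

View pics/w1.png

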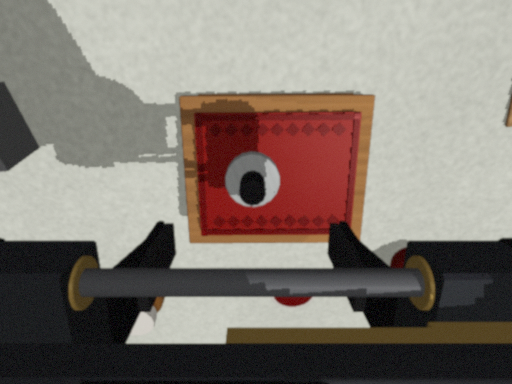

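The wrist picture shows the knob at about (252,187) and the foot at (253,180), centred between the fingers at (170,230) and (335,230).

Run:
```python
from h import *
im=cv2.imread('pics/w1.png');cv2.imwrite('pics/w1c.png',cv2.resize(im[140:240,200:310],None,fx=6,fy=6))
c=get_calibration('wrist');print(c)
for uv in [(252,195)]: k=onplane(c,*uv,.05);print(k,k-.05*N)
f=onplane(c,253,179.5,.016);print(f-.016*N)
```

```text
{'fx': 316.6015649009284, 'fy': 316.6015649009284, 'cx': 251.28059655078036, 'cy': 184.76445185060908, 'xyz': array([ 0.40749061, -0.01524098,  0.31193161]), 'attitude': array([-0.19716182, -0.18654336,  0.65924825,  0.70122788])}
[ 0.54737402 -0.02288188  0.09907024] [ 0.55972413 -0.0235866   0.05062462]
[ 0.55679468 -0.02240877  0.04986069]
```

View pics/w1c.png

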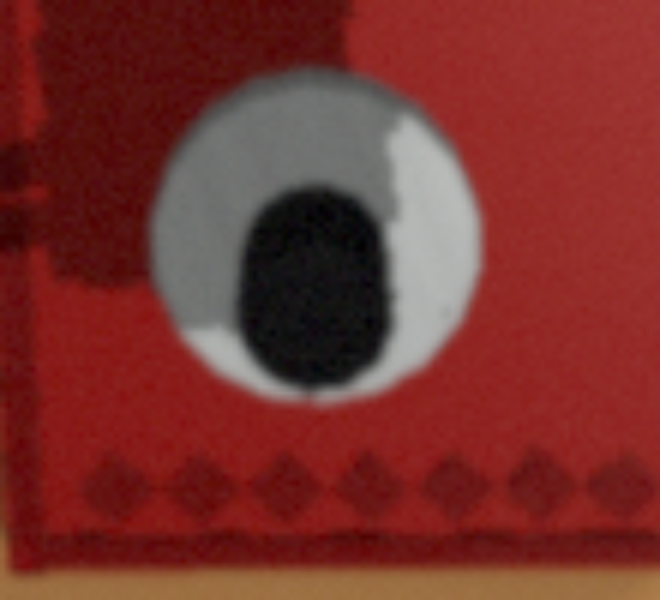

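```bash
python3 -m inch '[[[0.04,0,-0.15,0,0,0,0],[0.08,0,-0.35,0,-0.001,0.001,0],[0.13,0,-0.55,0,-0.001,0.001,0],[0.17,-0.005,-0.7,0,-0.001,0.001,0],[0.2,-0.01,-0.8,0,-0.001,0.001,0],[0.21,-0.01,-0.855,0,-0.001,0.001,0],[0.21,-0.01,-0.855,0,-0.001,0.001,0]]]'
python3 -m inch '[[[0,0,0,0,0,0,0.4],[0,0,0,0,0,0,0.6],[0,0,0,0,0,0,0.8],[0,0,0,0,0,0,1],[0,0,0,0,0,0,1],[0,0,0,0,0,0,1],[0,0,0,0,0,0,1],[0,0,0,0,0,0,1]]]' 30
python3 - <<'E'
from h import *
snap('wrist','w2')
st=read_state();print(st['ee_pos'],RM.T@(st['ee_pos']-C))
E
```

```text
time: 2.7
ee_pos: [0.5522, -0.0235, 0.0719]
eef_rot: [0.018, 0.613, -0.021, 0.79]
ft_force: [-0.5, 0.4, -0.0]
width: 0.0867
time: 3.5
ee_pos: [0.5523, -0.0246, 0.072]
eef_rot: [0.018, 0.613, -0.022, 0.79]
ft_force: [-0.6, 0.6, -0.0]
width: 0.0307
[ 0.55229983 -0.02459419  0.0719405 ] [ 0.00067214 -0.02281088  0.02247284]
```

View pics/w2.png

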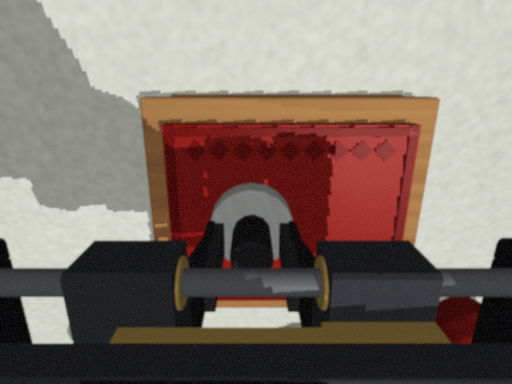

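Still closing at 31 mm, with the knob centred at (252,240) between the fingers.

```bash
python3 -m inch '[[[0,0,0,0,0,0,1],[0,0,0,0,0,0,1],[0,0,0,0,0,0,1],[0,0,0,0,0,0,1],[0,0,0,0,0,0,1]]]' 35
python3 -m inch '[[[-0.01,0,0.04,0,0,0,1],[-0.03,0,0.12,0,0,0,1],[-0.05,0,0.2,0,0,0,1],[-0.1,0,0.4,0,0,0,1],[-0.15,0.01,0.6,0,0,0,1],[-0.2,0.01,0.8,0,0,0,1],[-0.2,0.01,0.8,0,0,0,1]]]'
python3 - <<'E'
from h import *
im=snap('top','t2');snap('wrist','w3');cv2.imwrite('pics/t2c.png',cv2.resize(im[170:280,195:325,::-1],None,fx=6,fy=6))
print(read_state()['ft_force'])
E
```

```text
time: 4.05
ee_pos: [0.5523, -0.0246, 0.0719]
eef_rot: [0.018, 0.613, -0.022, 0.79]
ft_force: [-0.5, 1.3, -1.0]
width: 0.0212
time: 4.75
ee_pos: [0.5296, -0.0234, 0.1719]
eef_rot: [0.019, 0.61, -0.021, 0.792]
ft_force: [-0.6, 0.1, -3.1]
width: 0.021
[ 0.2473296  -0.29239593 -3.57512971]
```

View pics/w3.png

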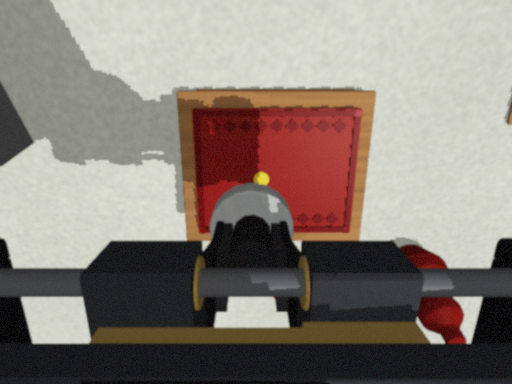

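View pics/t2c.png

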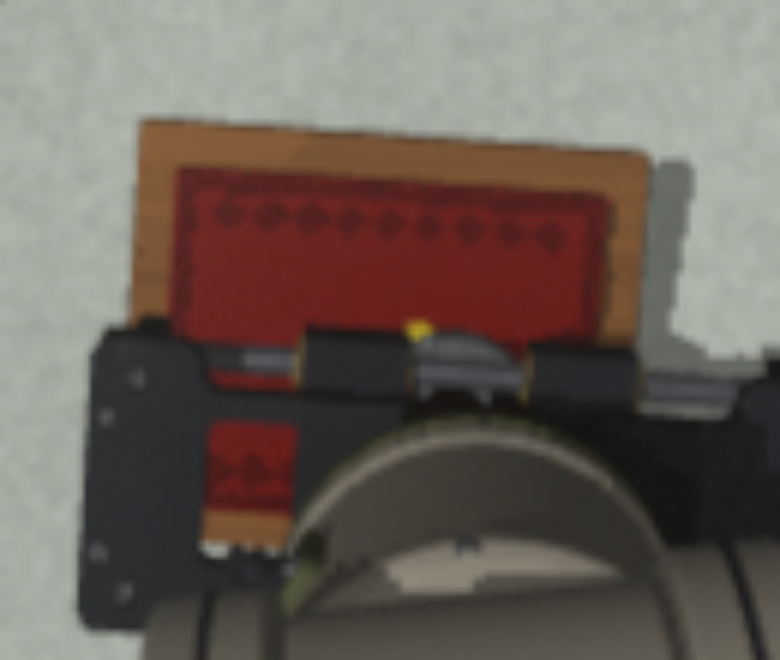

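Run:
```python
from h import *
Rt=tool([0,0,-1],1.514)
for z in (.15,.04,.0285): print(delta([.474,.286,z],Rt))
```

```text
(array([-0.4532,  2.577 , -0.1537]), array([1.720e-03, 4.021e-02, 7.000e-05]))
(array([-0.4532,  2.577 , -1.0703]), array([1.720e-03, 4.021e-02, 7.000e-05]))
(array([-0.4532,  2.577 , -1.1662]), array([1.720e-03, 4.021e-02, 7.000e-05]))
```

```bash
python3 -m inch '[[[0,0.08,0.02,0,0,0,1],[-0.03,0.25,0,0,0,0,1],[-0.08,0.45,0,0,0,0,1],[-0.12,0.65,0,0,0,0,1],[-0.15,0.85,0,0,0,0,1],[-0.18,1,0,0,0,0,1]]]'>/dev/null
python3 -m inch '[[[-0.03,0.17,0,0,0.007,0,1],[-0.06,0.34,0,0,0.014,0,1],[-0.09,0.51,0,0,0.021,0,1],[-0.12,0.68,0,0.001,0.028,0,1],[-0.15,0.85,0,0.001,0.035,0,1],[-0.18,1,0,0.0017,0.0402,0,1]]]'>/dev/null
python3 -m inch '[[[-0.03,0.17,0,0,0,0,1],[-0.06,0.34,-0.05,0,0,0,1],[-0.08,0.48,-0.15,0,0,0,1],[-0.093,0.56,-0.15,0,0,0,1],[-0.093,0.577,-0.15,0,0,0,1],[-0.093,0.577,-0.15,0,0,0,1]]]'
python3 - <<'E'
from h import *
Rt=tool([0,0,-1],1.514)
for z in (.04,.0285): print(delta([.474,.286,z],Rt))
snap('scene','s3');im=snap('wrist','w4');print(read_state()['ft_force'])
E
```

```text
time: 6.65
ee_pos: [0.4742, 0.2855, 0.15]
eef_rot: [0.02, 0.707, -0.021, 0.706]
ft_force: [0.0, -0.0, -4.1]
width: 0.0211
(array([-0.0017,  0.004 , -0.9163]), array([ 2.9e-04, -1.8e-04,  8.0e-05]))
(array([-0.0017,  0.004 , -1.0122]), array([ 2.9e-04, -1.8e-04,  8.0e-05]))
[-0.36815983 -0.27213956 -4.13532091]
```

View pics/w4.png

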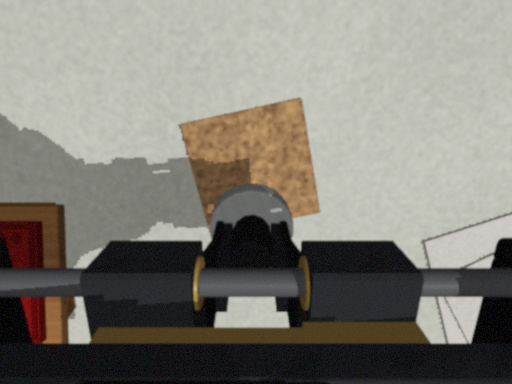

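View pics/s3.png

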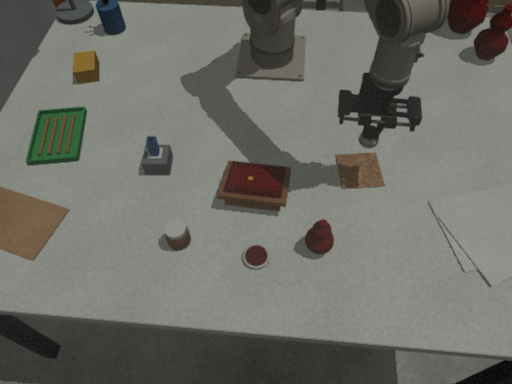

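The wrist picture shows the pad's corners at (180,125), (300,98) and (319,212), with the weight ahead of it. In the scene picture the yellow spot at (250,178) is uncovered. I'll cross-check the pad centre and make a first estimate of the spot.

Run:
```python
from h import *
c=get_calibration('wrist')
a,b,d=[onz(c,*p,.005) for p in((180,125),(300,98),(319,212))]
print('pad',(a+d)/2,np.linalg.norm(a-b),np.linalg.norm(b-d))
im=cv2.imread('pics/s3.png').astype(int);m=(im[...,2]>90)&(im[...,1]>70)&(im[...,0]<60);m[:, :225]=0;m[:,285:]=0;m[:160]=0;m[210:]=0
v,u=np.nonzero(m);print(len(u),u.mean(),v.mean())
s=get_calibration('scene');p=onplane(s,u.mean(),v.mean());print(p,RM.T@(p-C))
```

```text
pad [0.47418863 0.28632946 0.005     ] 0.11716331733860079 0.11812643334566529
128 258.3671875 191.2421875
[0.60923467 0.01164464 0.06273371] [ 5.14693114e-02  1.66126312e-02 -1.04015866e-16]
```

```bash
python3 -m inch '[[[0,0,-0.1,0,0,0,1],[0,0,-0.25,0,0,0,1],[0,0,-0.4,0,0,0,1],[0,0,-0.55,0,0,0,1],[0,0,-0.7,0,0,0,1],[0,0,-0.82,0,0,0,1],[0,0,-0.9,0,0,0,1],[0,0,-0.94,0,0,0,1],[0,0,-0.96,0,0,0,1],[0,0,-0.96,0,0,0,1]]]'
python3 -m inch '[[[0,0,-0.01,0,0,0,1],[0,0,-0.02,0,0,0,1],[0,0,-0.025,0,0,0,1],[0,0,-0.03,0,0,0,1],[0,0,-0.035,0,0,0,1],[0,0,-0.035,0,0,0,1]]]'
```

```text
time: 7.75
ee_pos: [0.4742, 0.2859, 0.035]
eef_rot: [0.02, 0.707, -0.021, 0.707]
ft_force: [-0.6, 0.2, -3.4]
width: 0.0209
time: 8.35
ee_pos: [0.4739, 0.2858, 0.0305]
eef_rot: [0.02, 0.707, -0.021, 0.706]
ft_force: [0.3, -0.3, -2.0]
width: 0.021
```

```bash
python3 -m inch '[[[0,0,-0.005,0,0,0,1],[0,0,-0.008,0,0,0,1],[0,0,-0.008,0,0,0,1]]]'
python3 -m inch '[[[0,0,-0.005,0,0,0,1],[0,0,-0.008,0,0,0,1],[0,0,-0.008,0,0,0,1]]]'
```

```text
time: 8.65
ee_pos: [0.474, 0.2859, 0.0296]
eef_rot: [0.02, 0.707, -0.021, 0.706]
ft_force: [0.5, -0.2, -3.0]
width: 0.0212
time: 8.95
ee_pos: [0.4739, 0.2858, 0.0286]
eef_rot: [0.02, 0.707, -0.021, 0.706]
ft_force: [0.2, 0.2, -4.1]
width: 0.0212
```

```bash
python3 -m inch '[[[0,0,-0.005,0,0,0,1],[0,0,-0.008,0,0,0,1],[0,0,-0.008,0,0,0,1]]]'
python3 -m inch '[[[0,0,-0.005,0,0,0,1],[0,0,-0.008,0,0,0,1],[0,0,-0.008,0,0,0,1]]]'
```

```text
time: 9.25
ee_pos: [0.4739, 0.2858, 0.0276]
eef_rot: [0.02, 0.707, -0.021, 0.706]
ft_force: [-0.1, -0.4, -3.6]
width: 0.0214
time: 9.55
ee_pos: [0.474, 0.2858, 0.0274]
eef_rot: [0.02, 0.707, -0.021, 0.706]
ft_force: [-3.5, -2.3, 5.3]
width: 0.0208
```

```bash
python3 -m inch '[[[0,0,0.004,0,0,0,1],[0,0,0.004,0,0,0,1]]]'
python3 -m inch '[[[0,0,0,0,0,0,0.7],[0,0,0,0,0,0,0.65],[0,0,0,0,0,0,0.5],[0,0,0,0,0,0,0.4],[0,0,0,0,0,0,0.3],[0,0,0,0,0,0,0.3]]]'
python3 -m inch '[[[0,0,0.05,0,0,0,0.3],[0,0,0.15,0,0,0,0.2],[0,0,0.35,0,0,0,0.1],[0,0,0.65,0,0,0,0],[0,0,1,0,0,0,0]]]'
python3 -m inch '[[[0,-0.15,0.2,0,0,0,0],[0,-0.5,0.2,0,0,0,0],[0,-0.9,0.2,0,0,0,0],[0,-1,0.2,0,0,0,0]]]'
python3 - <<'E'
from h import *
im=snap('scene','s4');cv2.imwrite('pics/s4c.png',cv2.resize(im[130:210,310:410,::-1],None,fx=6,fy=6))
E
```

```text
time: 9.75
ee_pos: [0.474, 0.2859, 0.0274]
eef_rot: [0.02, 0.707, -0.021, 0.706]
ft_force: [-0.8, -1.4, 2.0]
width: 0.0211
time: 10.35
ee_pos: [0.474, 0.2859, 0.0272]
eef_rot: [0.02, 0.707, -0.021, 0.706]
ft_force: [-0.1, 0.3, 0.1]
width: 0.0542
time: 10.85
ee_pos: [0.4735, 0.2854, 0.1488]
eef_rot: [0.019, 0.707, -0.021, 0.706]
ft_force: [0.8, 0.4, -0.2]
width: 0.0831
time: 11.25
ee_pos: [0.4746, 0.1605, 0.1726]
eef_rot: [0.022, 0.707, -0.023, 0.707]
ft_force: [0.5, -0.5, 0.4]
width: 0.0869
```

View pics/s4c.png

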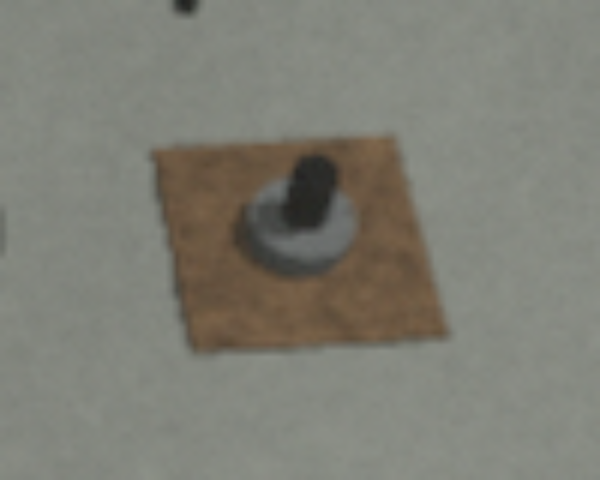

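The weight stands upright near the middle of the pad (pad 155–450 × 135–350 in the crop, foot centre (300,235)). Next I'll measure the spot on the way to the gauge.

```bash
python3 -m inch '[[[0,-0.3,0,0,0,0,0],[0,-0.65,0,0,0,0,0],[0,-1,0,0,0,0,0]]]' >/dev/null
python3 -m inch '[[[0,-0.25,0,0,0,0,0],[0,-0.4,0,0,0,0,0],[0,-0.45,0,0,0,0,0],[0,-0.45,0,0,0,0,0],[0,-0.45,0,0,0,0,0]]]'
python3 - <<'E'
from h import *
im=snap('wrist','w5');c=get_calibration('wrist')
h=cv2.cvtColor(im,cv2.COLOR_RGB2HSV);m=((h[...,0]>22)&(h[...,0]<38)&(h[...,1]>140)&(h[...,2]>60))
n,l,s,ct=cv2.connectedComponentsWithStats(m.astype(np.uint8))
for i in range(1,n):
    if s[i,4]>20: p=onplane(c,*ct[i]);print(s[i],ct[i],p,RM.T@(p-C))
Rt=tool([0,0,-1],1.646);print(delta([.5015,-.288,.19],Rt),c['xyz'])
E
```

```text
time: 12.1
ee_pos: [0.4741, -0.0066, 0.1714]
eef_rot: [0.019, 0.707, -0.02, 0.706]
ft_force: [0.5, -0.1, -0.0]
width: 0.0873
[241 256  14  13 148] [247.41891892 262.12162162] [ 0.56281541 -0.01493563  0.05128683] [ 5.20133703e-03 -1.25689409e-02 -2.62019652e-17]
(array([ 0.2283, -2.3453,  0.1558]), array([ 0.00019, -0.00018,  0.02072])) [ 0.39190593 -0.00157958  0.33418827]
```

View pics/w5.png

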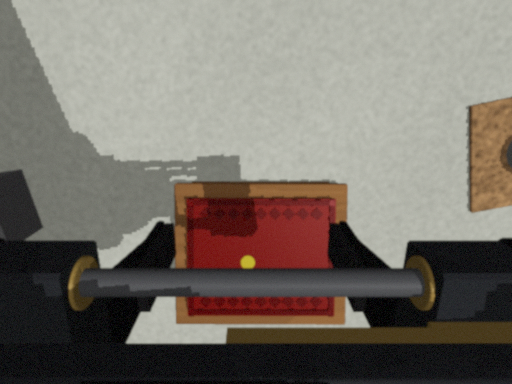

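The wrist picture shows the spot at (247,262), its lower edge close to the bar. I'll get it again from top and scene once the arm is clear.

```bash
python3 -m inch '[[[0,-0.3,0.1,0,0,0,0],[0.05,-0.65,0.16,0,0,0.01,0],[0.1,-1,0.16,0,0,0.0207,0]]]' >/dev/null
python3 -m inch '[[[0.05,-0.3,0,0,0,0,0],[0.1,-0.65,0,0,0,0,0],[0.128,-1,0,0,0,0,0]]]'>/dev/null
python3 -m inch '[[[0,-0.2,0,0,0,0,0],[0,-0.3,0,0,0,0,0],[0,-0.345,0,0,0,0,0],[0,-0.345,0,0,0,0,0],[0,-0.345,0,0,0,0,0]]]'
python3 - <<'E'
from h import *
ims=[]
for n in('wrist','top','scene'):
    c=get_calibration(n);im=snap(n,n[0]+'6')
    h=cv2.cvtColor(im,cv2.COLOR_RGB2HSV);m=((h[...,0]>20)&(h[...,0]<40)&(h[...,1]>110)&(h[...,2]>70))
    nn,l,s,ct=cv2.connectedComponentsWithStats(m.astype(np.uint8))
    for i in range(1,nn):
        if s[i,4]>8: p=onplane(c,*ct[i]);q=RM.T@(p-C);print(n,s[i],ct[i].round(1),p.round(4),q.round(4)) if abs(q[1])<.075 and abs(q[0])<.06 else 0
Rt=tool([0,0,-1],1.646);print(delta([.5015,-.288,.07],Rt))
E
```

```text
time: 13.25
ee_pos: [0.5019, -0.2878, 0.1903]
eef_rot: [-0.027, 0.707, 0.026, 0.706]
ft_force: [0.6, 0.8, -0.3]
width: 0.087
top [262 224   6   6  32] [264.5 226.5] [ 0.5619 -0.0155  0.0511] [ 0.0043 -0.0132 -0.    ]
scene [249 177   4   3  10] [250.2 178. ] [ 0.5604 -0.0151  0.0507] [ 0.0028 -0.0129 -0.    ]
(array([-0.0021,  0.0023, -1.0042]), array([ 1.2e-04, -1.1e-04,  9.0e-05]))
```

View pics/w6.png

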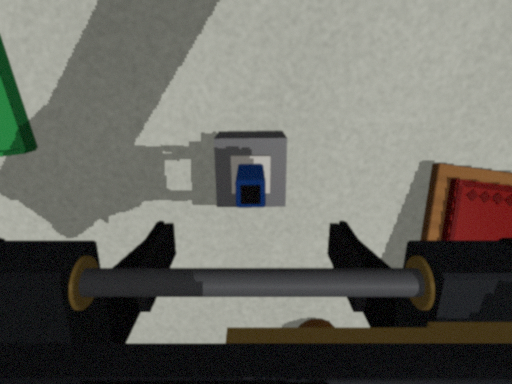

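View pics/t6.png

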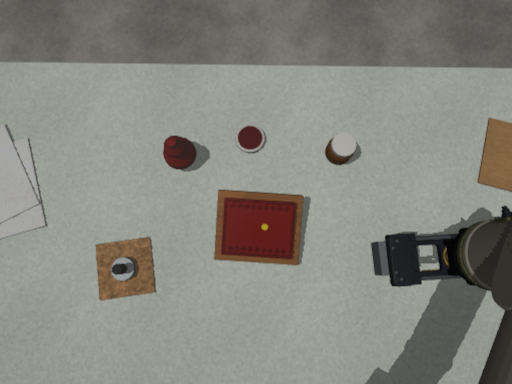

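The wrist picture shows the gauge square to the image with its top at (251,194); the top picture shows the spot at (264.5,226.5) and the weight on the pad at (122,268).

```bash
python3 - <<'E'
from h import *
c=get_calibration('wrist');print(onz(c,250.5,194,.114), [onz(c,u,136,.052).round(4) for u in(215,286)])
E
python3 -m inch '[[[0,0,-0.15,0,0,0,0],[0,0,-0.35,0,0,0,0],[0,0,-0.55,0,0,0,0],[0,0,-0.75,0,0,0,0],[0,0,-0.9,0,0,0,0],[0,0,-1,0,0,0,0],[0,0,-1,0,0,0,0]]]'
python3 -m inch '[[[0,0,0,0,0,0,0.4],[0,0,0,0,0,0,0.55],[0,0,0,0,0,0,0.65],[0,0,0,0,0,0,0.7],[0,0,0,0,0,0,0.7],[0,0,0,0,0,0,0.7]]]' 40
python3 -m inch '[[[0,0,0,0,0,0,1],[0,0,0,0,0,0,1],[0,0,0,0,0,0,1],[0,0,0,0,0,0,1],[0,0,0,0,0,0,1]]]' 40
```

```text
[ 0.50264249 -0.28852846  0.114     ] [array([ 0.4685, -0.3252,  0.052 ]), array([ 0.4633, -0.2578,  0.052 ])]
time: 14.1
ee_pos: [0.5008, -0.2887, 0.0692]
eef_rot: [-0.026, 0.708, 0.026, 0.706]
ft_force: [-0.4, -0.3, 0.8]
width: 0.0868
time: 14.7
ee_pos: [0.5014, -0.2896, 0.0705]
eef_rot: [-0.026, 0.707, 0.025, 0.706]
ft_force: [0.1, -0.2, 0.1]
width: 0.0471
time: 15.2
ee_pos: [0.5013, -0.2895, 0.0704]
eef_rot: [-0.026, 0.707, 0.025, 0.706]
ft_force: [-0.5, 0.2, -0.2]
width: 0.0239
```

```bash
python3 -m inch '[[[0,0,0.03,0,0,0,1],[0,0,0.1,0,0,0,1],[0,0,0.2,0,0,0,1],[0,0,0.35,0,0,0,1],[0,0,0.5,0,0,0,1],[0,0,0.65,0,0,0,1],[0,0,0.8,0,0,0,1],[0,0,0.95,0,0,0,1],[0,0,1,0,0,0,1],[0,0,1,0,0,0,1]]]'
python3 - <<'E'
from h import *
im=snap('wrist','w7')
im=snap('scene','s7');cv2.imwrite('pics/s7c.png',cv2.resize(im[90:190,90:220,::-1],None,fx=6,fy=6))
S=np.array([.5619,-.0153,.051]);Rt=tool(-N,np.pi/2+YAW);print(read_state()['ft_force'],S+.1*N,S+.0624*N)
for h in (.11,.0564):print(delta(S+h*N,Rt))
E
```

```text
time: 16.2
ee_pos: [0.5018, -0.2898, 0.1916]
eef_rot: [-0.026, 0.706, 0.025, 0.707]
ft_force: [-1.3, 0.8, -2.5]
width: 0.0236
[ 0.44217551  0.18602117 -0.78619139] [ 0.53719978 -0.01389056  0.14789124] [ 0.54648707 -0.01442051  0.11146014]
(array([ 0.2803,  2.2963, -0.2697]), array([ 0.00047, -0.04006, -0.02058]))
(array([ 0.3906,  2.2901, -0.7024]), array([ 0.00047, -0.04006, -0.02058]))
```

View pics/w7.png

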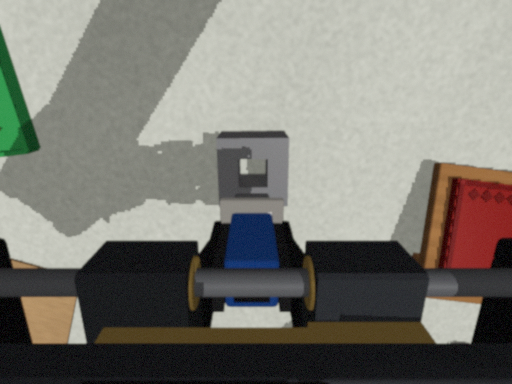

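View pics/s7c.png

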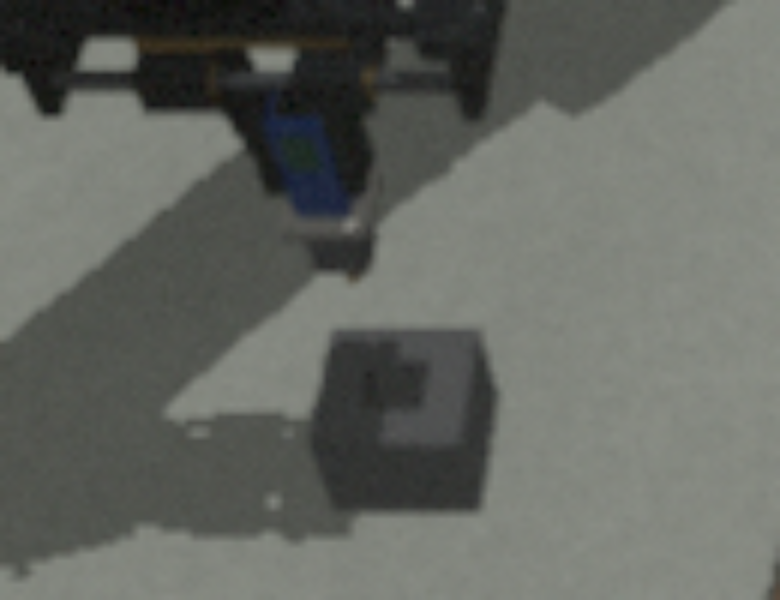

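The gauge is lifted clear and straight in the jaws: in the wrist picture its grip is at (252,260), and in the scene crop its tip is at (352,278) above the empty well.

```bash
python3 -m inch '[[[0,0.1,0,0,0,0,1],[0.03,0.3,0,0,-0.005,-0.003,1],[0.06,0.5,0,0,-0.01,-0.006,1],[0.09,0.7,0,0,-0.015,-0.01,1],[0.12,0.9,0,0,-0.02,-0.015,1],[0.14,1,0,0.00047,-0.02,-0.0206,1]]]' >/dev/null
python3 -m inch '[[[0.03,0.2,0,0,-0.005,0,1],[0.06,0.4,-0.03,0,-0.01,0,1],[0.09,0.6,-0.06,0,-0.015,0,1],[0.12,0.8,-0.09,0,-0.02,0,1],[0.14,1,-0.12,0,-0.02,0,1]]]'>/dev/null
python3 -m inch '[[[0,0.15,-0.05,0,0,0,1],[0,0.25,-0.1,0,0,0,1],[0,0.296,-0.15,0,0,0,1],[0,0.296,-0.15,0,0,0,1],[0,0.296,-0.15,0,0,0,1],[0,0.296,-0.15,0,0,0,1]]]'
python3 - <<'E'
from h import *
im=snap('wrist','w8');c=get_calibration('wrist')
st=read_state();ims=snap('scene','s8');cv2.imwrite('pics/s8c.png',cv2.resize(ims[110:215,195:315,::-1],None,fx=6,fy=6))
T=R.from_quat(st['eef_rot']).as_matrix();tip=st['ee_pos']+.0624*T[:,0];print('tip',tip,RM.T@(tip-C),proj(c,tip),proj(get_calibration('scene'),tip),st['ft_force'],'angle',np.degrees(np.arccos(-T[:,0]@N)))
h=cv2.cvtColor(im,cv2.COLOR_RGB2HSV);m=((h[...,0]>22)&(h[...,0]<38)&(h[...,1]>140)&(h[...,2]>60))
n,l,s,ct=cv2.connectedComponentsWithStats(m.astype(np.uint8))
for i in range(1,n):
    if s[i,4]>20: p=onplane(c,*ct[i]);print(s[i],ct[i],p,RM.T@(p-C))
S=np.array([.5619,-.0153,.051]);Rt=tool(-N,np.pi/2+YAW)
for h in (.075,.0564):print(delta(S+h*N,Rt,st))
E
```

```text
time: 18.0
ee_pos: [0.5351, -0.015, 0.1582]
eef_rot: [0.021, 0.613, -0.02, 0.79]
ft_force: [0.7, -0.5, -0.6]
width: 0.024
tip [ 0.55057205 -0.01530662  0.09784265] [ 0.00489643 -0.01363682  0.04812742] [[250.60166479 198.94850254]] [[250.00296961 164.41836045]] [ 0.059428   -0.01656743 -1.55818557] angle 0.4219601271676394
[245 174  14  14 158] [251.51265823 180.79113924] [ 0.5627419  -0.01489646  0.05126752] [ 5.12328012e-03 -1.25340247e-02 -1.98245217e-17]
(array([ 0.0689,  0.0053, -0.2886]), array([-1.22e-03,  1.20e-04,  7.00e-05]))
(array([ 0.1071,  0.0032, -0.4387]), array([-1.22e-03,  1.20e-04,  7.00e-05]))
```

View pics/w8.png

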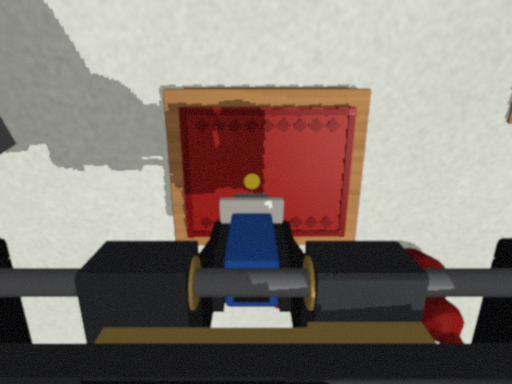

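View pics/s8c.png

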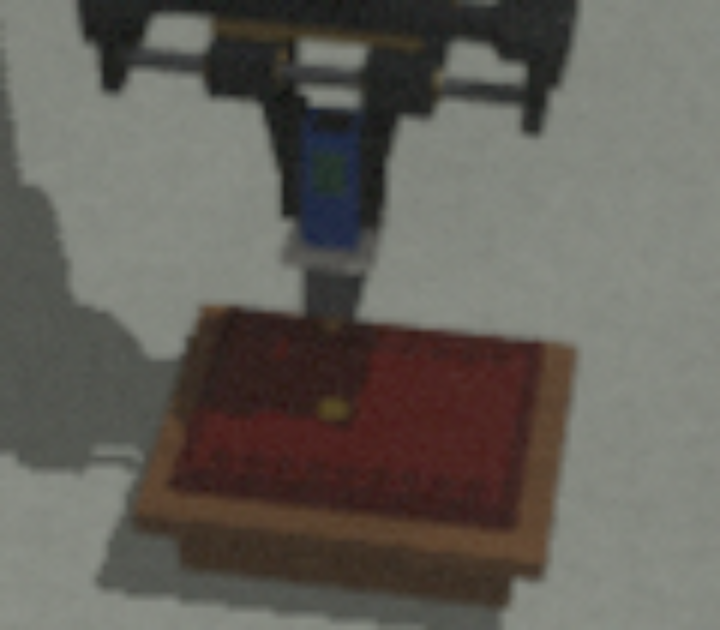

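In the scene crop the tip is at (332,325), i.e. (250.3,164.2) in the full picture, against a predicted (250.0,164.4), and the spot is at (333,408). So the gauge is held as modelled. I'll take a force baseline and then descend along the normal.

```bash
cat >> h.py <<'E'
def favg(n=10):
    f=[];p=[]
    for i in range(n):
        camera('scene');st=read_state();f.append(st['ft_force']);p.append(st['ee_pos'])
    f=np.array(f);return f.mean(0).round(2),f.std(0).round(2),np.mean(p,0)
E
python3 -m inch '[[[0.02,0,-0.1,-0.0006,0,0,1],[0.05,0,-0.2,-0.0012,0,0,1],[0.07,0.005,-0.289,-0.0012,0,0,1],[0.07,0.005,-0.289,-0.0012,0,0,1],[0.07,0.005,-0.289,-0.0012,0,0,1]]]'
python3 - <<'E'
from h import *
f,s,p=favg();print(f,s,p,'fN',f@N)
S=np.array([.562,-.0151,.051]);Rt=tool(-N,np.pi/2+YAW);st=read_state();st['ee_pos']=p
for h in (.066,.060,.0564):print(delta(S+h*N,Rt,st))
T=R.from_quat(st['eef_rot']).as_matrix();print('angle',np.degrees(np.arccos(-T[:,0]@N)),T[:,0]+N, (RM.T@(p-C)).round(4))
E
```

```text
time: 18.6
ee_pos: [0.5431, -0.0136, 0.1228]
eef_rot: [0.017, 0.613, -0.022, 0.789]
ft_force: [-0.6, -0.1, -2.1]
width: 0.0238
[-0.05 -0.28 -0.95] [0.46 0.58 0.61] [ 0.5434828  -0.01341696  0.12362182] fN -0.9120631219966245
(array([ 0.0185, -0.0063, -0.0723]), array([-5.0e-05,  1.0e-04, -1.4e-04]))
(array([ 0.0308, -0.007 , -0.1207]), array([-5.0e-05,  1.0e-04, -1.4e-04]))
(array([ 0.0382, -0.0074, -0.1498]), array([-5.0e-05,  1.0e-04, -1.4e-04]))
angle 0.04578055896578985 [0.00060404 0.00050196 0.00014701] [ 0.0043 -0.0122  0.0749]
```

```bash
python3 -m inch '[[[0.007,-0.002,-0.03,0,0,0,1],[0.015,-0.004,-0.06,0,0,0,1],[0.02,-0.006,-0.08,0,0,0,1],[0.025,-0.007,-0.1,0,0,0,1],[0.028,-0.007,-0.112,0,0,0,1],[0.032,-0.007,-0.125,0,0,0,1],[0.032,-0.007,-0.125,0,0,0,1]]]'
python3 - <<'E'
from h import *
f,s,p=favg(12);print(f,s,p,'fN',f@N,(RM.T@(p-C)).round(4))
S=np.array([.562,-.0151,.051]);Rt=tool(-N,np.pi/2+YAW);st=read_state();st['ee_pos']=p
for h in (.0564,):print(delta(S+h*N,Rt,st), RM.T@(S-C))
E
```

```text
time: 19.8
ee_pos: [0.5471, -0.0144, 0.1082]
eef_rot: [0.017, 0.613, -0.022, 0.789]
ft_force: [-3.3, 0.3, 0.2]
width: 0.0239
[-2.35 -0.53  0.91] [0.37 0.65 0.58] [ 0.54708013 -0.01431759  0.10833437] fN 1.4546953534705518 [ 0.0041 -0.0128  0.0592]
(array([ 0.0082,  0.0001, -0.0224]), array([-2.0e-05,  4.0e-05, -1.4e-04])) [ 4.35066532e-03 -1.27794952e-02 -7.88222182e-05]
```

```bash
python3 -m inch '[[[0.001,0,-0.006,0,0,0,1],[0.003,0,-0.012,0,0,0,1],[0.0045,0,-0.018,0,0,0,1],[0.006,0,-0.0245,0,0,0,1],[0.006,0,-0.0245,0,0,0,1],[0.006,0,-0.0245,0,0,0,1]]]'
python3 - <<'E'
from h import *
f,s,p=favg(20);st=read_state();T=R.from_quat(st['eef_rot']).as_matrix()
print(f,s,p,'fpanel',RM.T@f,(RM.T@(p-C)).round(4),'ang',np.degrees(np.arccos(-T[:,0]@N)))
c=get_calibration('wrist');im=snap('wrist','w9');cv2.imwrite('pics/w9c.png',cv2.resize(im[140:260,190:320,::-1],None,fx=5,fy=5))
sc=get_calibration('scene');im=snap('scene','s9');cv2.imwrite('pics/s9c.png',cv2.resize(im[130:205,205:300,::-1],None,fx=8,fy=8,interpolation=cv2.INTER_CUBIC))
for k in (p+.0564*T[:,0],p+.0184*T[:,0]):print(k,(proj(sc,k)-[205,130]+.5)*8)
E
```

```text
time: 21.0
ee_pos: [0.5479, -0.0143, 0.1054]
eef_rot: [0.017, 0.613, -0.022, 0.79]
ft_force: [-3.4, -0.3, 2.1]
width: 0.0236
[-2.55 -1.07  2.57] [0.39 0.49 0.43] [ 0.54791666 -0.0142781   0.10542825] fpanel [-1.77182392 -1.21353356  3.10487943] [ 0.0041 -0.0128  0.0561] ang 0.028708129113354595
[ 0.56186861 -0.01505485  0.05078669] [[365.38784679 391.28445396]]
[ 0.55246836 -0.01453151  0.08760192] [[366.68631493 303.0570917 ]]
```

View pics/s9c.png

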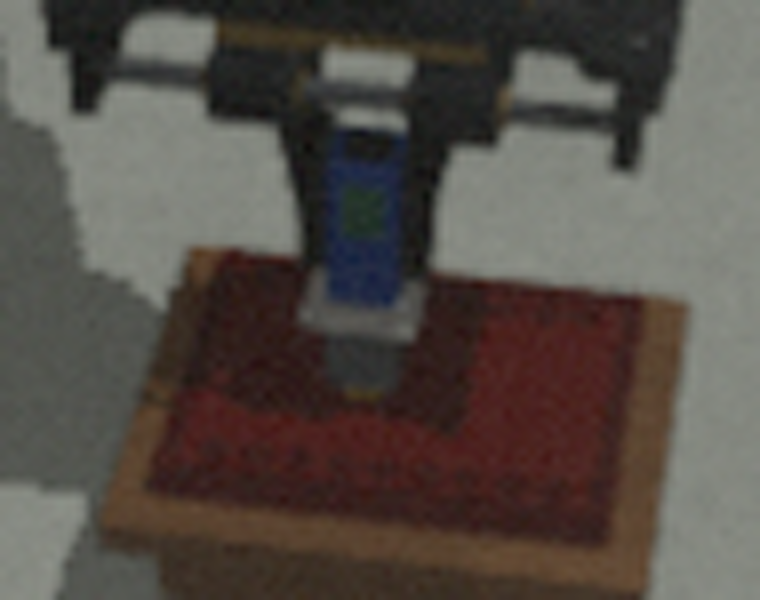

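View pics/w9c.png

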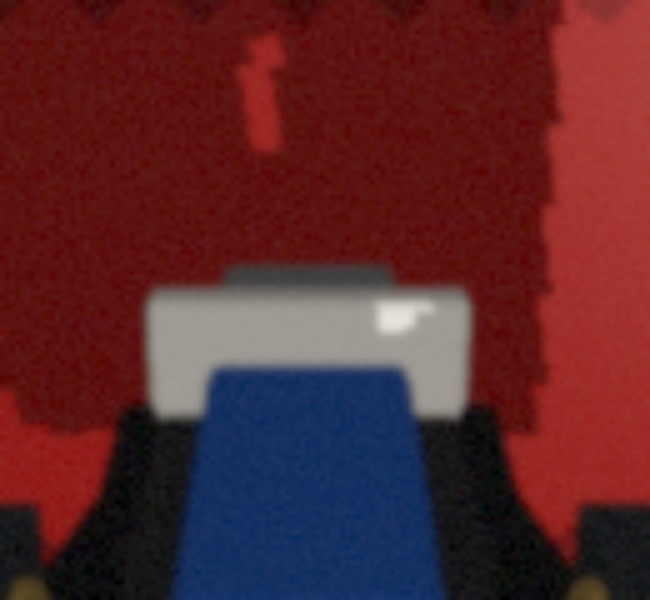

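In the scene crop the gauge is square and its tip ends at about (365,392), i.e. (250,178.5) in the full picture. That is where the spot was seen before, at (250.4,178). The wrist crop shows the collar in the same place in the hand as before contact. The normal force rose by 4.0 N, which means about 6 mm of plunger travel, so I'm handing the job in.

Run:
```python
from h import *
s0=cv2.imread('pics/scene0.png').astype(int);s9=cv2.imread('pics/s9.png').astype(int)
for n,(x,y) in dict(gourd=(320,237),dish=(256,257),jar=(177,235)).items():
    a=[i[y-22:y+20,x-20:x+20].mean(2).astype(np.float32) for i in (s0,s9)];print(n,cv2.phaseCorrelate(*a)[0])
print(close_job())
```

```text
gourd (-0.122047429658803, 0.5326013917249419)
dish (0.11503281897537931, 0.6231903212385497)
jar (-0.013477538377554055, 0.5034692771559754)
the job is handed in; nothing more can be done
None
```

The job is handed in, with the gauge still held on the spot at about 21 s (limit 56 s).

- **Weight:** I lifted it off the panel and set it down upright near the middle of the cork pad. The force reading changed by about 9 N at touchdown, and I eased that off before letting go. I checked it by picture afterwards.
- **Gauge position:** I drew the gauge from its stand and brought it down on the yellow spot along the panel's normal. The commanded axis is within 0.1° of the normal as I measured it. In the scene picture the tip is within about half a pixel (about 1 mm) of where the spot was seen.
- **Pressing:** The normal force is 4.0 N above the baseline, which means about 6.0 mm of plunger travel. The tool position gives about 6.3 mm, so the two agree.

**Checks that disagreed or were incomplete:**
- **Spot:** The three cameras put it up to about 2.3 mm apart up the slope. I aimed between them, close to the top camera's reading.
- **Sideways force:** About 2 N of sideways friction remains at the tip, and the gauge showed no visible rotation in the jaws.
- **Vase, jar and dish:** All three appear shifted by the same half pixel or so in the scene picture. I read that as an image effect, not movement, because the arm never went near them.

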